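Latch the gate of a board magazine

TASK

Shut the gate of the circuit-board magazine and latch it: raise the latch bar by its ball knob, swing the gate in so that the raised bar passes over the keeper's front cheek and just comes up against the rubber stop pad, then let the bar drop fully into the notch and let go. The keeper sits somewhere along its slots, so feel for the stop: never ram or force the bar against the keeper's cheek or stop, nor drop it onto the cheek, and leave the other things on the bench alone.

Things in the scene. Friction and masses are not known exactly. Their poses are not given: they have to be found in the camera images.
- rack: the board magazine, fixed to the bench: aluminium base (160 x 210 mm) and top plate, black side walls, five green boards inside; body 140 deep (x), 190 wide (y), 120 high. Origin: centre of its underside. Its x points from the open front into the magazine, its y to the latch side (left seen from the front), z up
- gate_hinge (a point): point on the gate's vertical hinge axis at the right front edge, at height 98 mm; in the rack's frame (-110, -105, 98) mm. The gate is a 10 mm thick dark steel frame 196 mm long, top edge at height 114 mm
- gate (a joint): gate angle in rad: 0 = parallel to the magazine's front, positive = swung open towards the robot (counter-clockwise from above); limits -0.14 and 1.0. Light friction: it stays where it is left. Shut in the notch it reads -0.13 to 0.12, as the keeper is set. The gate's frame has its origin on the hinge axis at bench height, y along the gate to its free end, and at 0 the rack's axes
- latch_pivot (a point): pivot of the latch bar on the gate's front face, gate frame (-16, 60, 98) mm; the bar turns about an axis normal to the gate. The bar is flat steel, 8 mm thick and 18 mm high, and reaches from 6 mm behind the pivot to 180 mm beyond it, past the gate's free end
- latch (a joint): latch bar angle in rad: 0 = level, as it lies on the floor of the notch; positive = free end raised (limit 0.22). With nothing beneath it the bar hangs on its rest at -0.05. On top of the keeper's cheek it reads about 0.11, so 0.15 to 0.20 clears it. 1.3 to 2.3 N at the knob lifts it; it falls when let go
- knob (a point): centre of the black ball knob, 22 mm in diameter, on a 9 mm stem on the latch bar: 105 mm along the bar from the pivot, 60 mm above the bar's centre line (gate frame (-16, 165, 158) mm with the bar level). It moves on an arc about the pivot as the bar is raised (up and towards the hinge) and about the hinge as the gate swings. Free space all round for a grasp from above
- keeper_slot (a point): mid-setting of the steel keeper on the left side wall, rack frame (-126, 122, 89) mm: NOT the keeper itself, which is clamped up to 24 mm in front of or behind this point (rack's x) and is not tracked. Front to back, 16 mm wide in y: cheek 8 mm thick, 18 mm high above the notch floor; notch 12 mm wide, its middle at the setting, floor at height 89 mm; then the stop pad
- heat_sink: bystander: small finned aluminium heat sink, 28 x 36 x 18 mm, to the left of the magazine; origin under its centre
- tip_box: bystander: small dark box, 40 x 62 x 18 mm, near the bench's front edge; origin under its centre
- side_cutters: bystander: red-handled side cutters, 42 x 121 x 12 mm, left of the magazine; origin under its centre
- multimeter: bystander: black hand multimeter, 152 x 78 x 43 mm, on the left of the bench; origin under its centre
- bar_end (a point): point on the latch bar's lower edge, 162 mm from the pivot (222 mm from the hinge), where the bar crosses the keeper. The rubber stop pad there closes the notch at the back: 54 mm high in front of a steel back plate that the raised bar cannot pass; it yields 1 mm per 6 N, at most 3 mm. More than 12 N between the bar and cheek, pad or back plate is too much
- kapton_roll: bystander: roll of amber tape lying flat, 64 mm in diameter, 18 mm high, left of the magazine; origin under its centre

How it is judged:
By the outcome, as a careful person would: the job done as asked, in the order asked, and still so for the second after the job is handed in, with the robot touching nothing.
It also fails if it takes over 51 s, if anything falls off the work surface, if the arm or the gripper's body presses on something with over 40 N, if the wrist force passes 120 N, or if a joint passes its speed limit or range.

ROBOT

A 6-joint arm with a two-finger parallel gripper is mounted at the origin on a cart in front of the work surface, level with it; the furniture and walls round the work are solid. World frame = base frame: x ahead of the robot, y to its left, z up, the work surface at z = 0. Lengths are in m, angles in rad, forces in N, time in s.
With the tool pointing down it reaches from about 0.35 to 0.775 m from the base axis. Payload 5.5 kg.
Tool frame: the origin (TCP) lies between the finger pads; the fingertips stand 17 mm ahead of it and the grasp point (between the pads) lies 2 mm behind it (env.finger_overhang is the distance from the TCP to the fingertips, in m); z points along the fingers, y is the line along which they close (so a half turn about z gives the same grasp; the last joint's range is limited). The gripper opens to 85 mm and grips with 20 to 120 N. Pads are 22 mm wide; open, the fingers measure 114 mm over their backs; the gripper's body (76 mm by 85 mm) begins 54 mm behind the grasp point. The pads swing forward as they close: fully open they stand 13 mm farther back than shut.
Start: joints at [0.999, 0.313, 0.046, 1.304, 0, 1.431], TCP at [0.241, 0.522, 0.248] pointing down, gripper open.
Joint ranges: [-2.76, 2.76], [-0.86, 1.69], [-1.03, 1.26], [-2.2, 2.34], [-1.47, 1.5], [-3.14, 3.14]. Speed limits (rad/s): [2.57, 2.57, 3.14, 3.14, 3.14, 3.14].

INTERFACE

Orientations are given as a unit quaternion [w, x, y, z].
In Python, from workcell import env gives the robot as it stands. The module is installed in compiled form; this text tells all that it offers.
- The arm moves only by the shell command python3 -m pendant 'ROWS' [FORCE]. ROWS is JSON, a list of rows, each a list of 5 numbers: the gripper's target within -1 to 1 (fully open at 1, half-way at 0, shut at -1), then the shift along the tool's x, y, z in m, then the turn about the tool's z in rad. A call has 1 to 8 rows; each row shifts and turns the commanded pose from where the row before left it, along the tool's axes as they then stand; what a row does not reach is not made up. A row lasts 1/8 s, in which the tool goes at most 62.5 mm and 10.7 degrees, less where a joint would pass 70% of its speed; a pose out of reach is approached as far as the arm can. A call with a gripper value outside its range is refused whole. The fingers move at their own pace and stop on an object; FORCE is the grip in N (left out, the last holds). Time passes only in rows, so rows that do not move let the fingers close. It gives the time, the measured TCP pose, the force, the opening and the grip force at its end, in the units of the state.
- env.get_state(): the state, without advancing time (a new reading comes with each control period).
- env.read_camera(name): name is "side" or "top"; returns the picture (420x560x3 uint8, red, green, blue); there is no depth.
- env.calibration(name): a dict with "K" (3x3 intrinsics, pixels), "T" (4x4, takes a point from camera to world coordinates). Camera axes: x right, y down, z forward; pixel columns grow to the right and rows downward; lengths in m; the calibration is good to about 2 mm. A picture is of the moment at which its call begins. calibration takes no time and is no camera call.
- env.hand_in(): hands the job in; it is judged then, once.
Trained networks look in the newest picture that a camera, given by its name, has taken for a name from the list of things; names that differ only in an ending like _2 or _b are one class to them, and where a whole thing is asked for, a point or a joint stands for the part that bears it (a point fixed in the world has none). Each returns a list of dicts, best first, with "score" (0 to 1); they miss things now and then, are a little off and sometimes report something else, mostly with a low value. They report only what shows in the picture. A call takes as long as a camera call.
- env.recognise(camera, label): "centre" ([column, row] in pixels, amid what is visible of it).
The state is a dict: "clock": time; "joint_pos": joint angles; "qvel": joint speeds; "tau": joint torques, N m; "tcp_pos": TCP position; "orientation": TCP orientation; "wrist_force": force on the tool from outside, world axes, zero at the start; "ft_torque": the same for the moment, N m; "finger_gap": finger opening in m; "grip_force": force on a finger pad.
Only numpy, scipy, OpenCV 4.12 (cv2) and the standard library are available. Lean on these libraries where they do the work, as an engineer would, in place of code of your own. Each camera call takes 0.05 s, during which the arm holds its last target. There are 200 camera calls.

## Working session

There is one attempt and no reset: what is moved stays moved. The work goes in short steps, Python scripts to look and compute and a shell command to move; the robot and the scene stay as the last step left them, time stands still between calls to the robot, and variables do not carry over. Pictures are saved under pics/ and viewed, at most 10 in all, crops included, and the job is handed in when it is done.

```bash
mkdir -p pics; cat > h.py <<'E'
from workcell import env
import numpy as np, cv2
E
python3 - <<'E'
from h import *
s=env.get_state(); print({k:np.round(v,3).tolist() for k,v in s.items()})
for c in ("top","side"):
    im=env.read_camera(c); cv2.imwrite(f"pics/{c}0.png",im[:,:,::-1])
    C=env.calibration(c); print(c,np.round(C["K"],1).tolist(),np.round(C["T"],3).tolist())
    for l in ("rack","knob","gate","gate_hinge","latch_pivot","keeper_slot","bar_end","latch"):
        r=env.recognise(c,l); print(l,[(np.round(d["centre"],1).tolist(),round(d["score"],2)) for d in r[:2]])
E
```

```text
{'clock': 0.0, 'joint_pos': [0.999, 0.314, 0.045, 1.304, -0.0, 1.431], 'qvel': [-0.002, -0.002, -0.0, 0.0, -0.002, -0.001], 'tau': [-0.0, -48.063, 29.854, 0.02, -0.0, -0.0], 'tcp_pos': [0.24, 0.522, 0.247], 'orientation': [-0.0, 0.214, 0.977, -0.001], 'wrist_force': [0.567, -0.144, 0.876], 'ft_torque': [0.041, 0.047, -0.046], 'grip_force': 0.0, 'finger_gap': 0.086}
top [[429.1, 0.0, 293.8], [0.0, 429.1, 220.9], [0.0, 0.0, 1.0]] [[-0.004, -0.996, 0.091, 0.482], [-1.0, 0.005, 0.018, -0.231], [-0.018, -0.091, -0.996, 1.078], [0.0, 0.0, 0.0, 1.0]]
rack [([394.1, 200.9], 0.61), ([370.3, 274.7], 0.42)]
knob [([373.2, 276.5], 0.75)]
gate [([384.2, 266.2], 0.86)]
gate_hinge []
latch_pivot [([372.0, 275.8], 0.91)]
keeper_slot [([395.1, 200.9], 0.78)]
bar_end [([372.8, 273.0], 0.88)]
latch []
side [[540.4, 0.0, 286.3], [0.0, 540.4, 206.5], [0.0, 0.0, 1.0]] [[0.875, -0.2, 0.44, 0.043], [-0.483, -0.313, 0.817, -1.18], [-0.026, -0.928, -0.371, 0.568], [0.0, 0.0, 0.0, 1.0]]
rack [([364.6, 276.3], 0.63)]
knob [([276.2, 267.1], 0.83)]
gate [([299.2, 279.1], 0.7), ([233.0, 237.1], 0.43)]
gate_hinge [([300.0, 279.7], 0.82)]
latch_pivot [([273.2, 266.8], 0.86), ([300.5, 282.5], 0.27)]
keeper_slot [([364.4, 277.0], 0.76), ([273.5, 270.8], 0.58)]
bar_end [([272.1, 267.8], 0.69)]
latch [([273.5, 265.2], 0.64)]
```

View pics/top0.png

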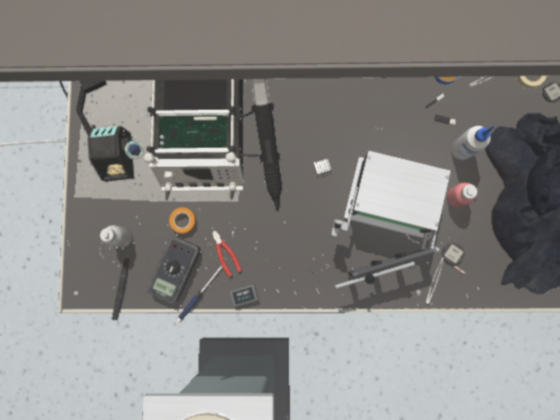

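View pics/side0.png

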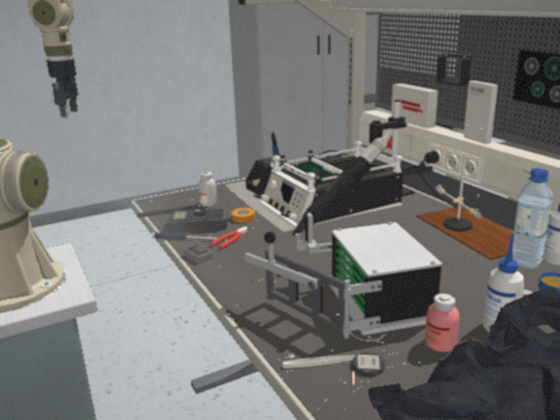

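The top view shows the rack at about (400,193), with the gate open and its hinge near (437,248). The bar runs from about (413,266) to (337,285), and the knob is near (374,259). In the side view the knob is at (270,238), the bar's free end at (246,256), and the keeper near (310,235). I'll enlarge both.

```bash
python3 - <<'E'
from h import *
a=cv2.imread("pics/top0.png")[145:295,325:460]; b=cv2.imread("pics/side0.png")[205:355,240:450]
cv2.imwrite("pics/topc.png",cv2.resize(a,None,fx=4,fy=4,interpolation=cv2.INTER_CUBIC))
cv2.imwrite("pics/sidec.png",cv2.resize(b,None,fx=3.8,fy=3.8,interpolation=cv2.INTER_CUBIC))
E
```

```text
(no output)
```

View pics/topc.png

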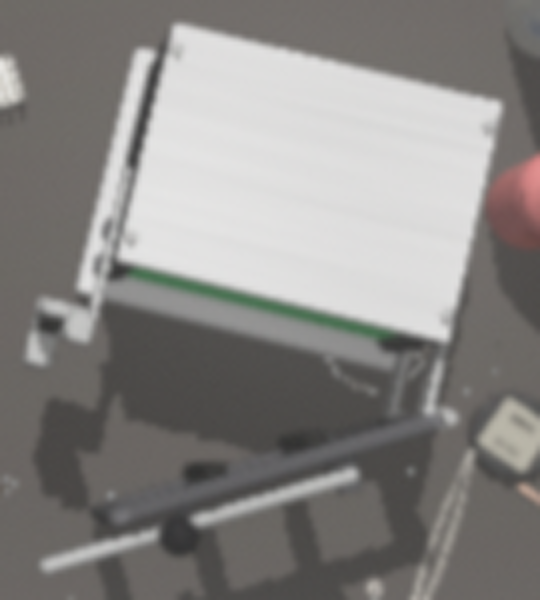

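View pics/sidec.png

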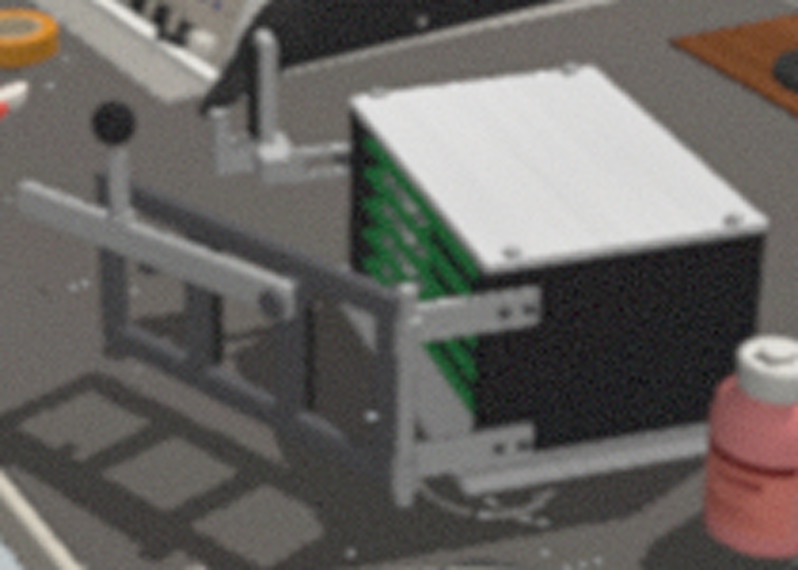

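Top crop: the knob is at full-image (370,278.5), the bar's free end at about (336,286.5), the hinge top at about (437,249.5), and the keeper's dark pad and cheek at about (335,230). Side crop: the knob is at (269.7,237.4), the cheek top at about (298,234), and the back plate top at about (309.5,214). Next I'll fit one model to both views.

```bash
cat >> h.py <<'E'
from scipy.optimize import least_squares
from scipy.spatial.transform import Rotation as R
def proj(c,P):
    C=env.calibration(c); p=np.linalg.inv(C["T"])@np.append(P,1); q=C["K"]@p[:3]; return q[:2]/q[2]
def Rz(a): return R.from_euler('z',a).as_matrix()
def g2w(p,rk,g):  # gate frame -> world ; p in m
    return r2w(Rz(g)@np.array(p)*[1,1,1]+[-.110,-.105,0],rk)
def r2w(p,rk): return Rz(rk[2])@np.array(p)+[rk[0],rk[1],0]
def bar(u,v,l): # along, above -> gate frame
    return np.array([-.016,.060+u*np.cos(l)-v*np.sin(l),.098+u*np.sin(l)+v*np.cos(l)])
def knob(rk,g,l): return g2w(bar(.105,.060,l),rk,g)
E
python3 - <<'E'
from h import *
T=lambda x,y:np.array([325+x/4,145+y/4]); S=lambda x,y:np.array([240+x/3.8,205+y/3.8])
def res(v,full=False):
    rk=v[:3]; g,l,s=v[3:6]
    o=[]
    for (x,y),t,sd in zip([(.07,.095),(.07,-.095),(-.07,-.095),(-.07,.095)],
      [(177,24),(502,102),(443,340),(116,264)],[(350,100)and None,(767,222),(485,272),(350,100)]):
        P=r2w([x,y,.12],rk); o.append(proj("top",P)-T(*t))
        if sd is not None:o.append(proj("side",P)-S(*sd))
    o.append(proj("side",r2w([.07,.095,.12],rk))-S(597,67))
    K=knob(rk,g,l); o+= [proj("top",K)-T(180,534), proj("side",K)-S(113,123)]
    E_=g2w(bar(.18,.009,l),rk,g); o+=[proj("top",E_)-T(43,566), proj("side",E_)-S(22,185)]
    o.append(proj("top",g2w([0,0,.118],rk,g))-T(447,417)); 
    o.append(.7*(proj("side",r2w([-.126+s-.010,.122,.107],rk))-S(222,112)))
    o.append(.7*(proj("top",r2w([-.126+s-.010,.122,.107],rk))-T(38,352)))
    return np.array(o) if full else np.ravel(o)
f=least_squares(res,[.55,-.45,-.2,.5,-.05,0],loss="soft_l1",x_scale=[.1,.1,.1,.1,.1,.01])
print(np.round(f.x,4)); print(np.round(res(f.x,True),1).tolist())
print("knob",knob(f.x[:3],f.x[3],f.x[4]))
np.save("fit.npy",f.x)
E
```

```text
[ 0.637  -0.459  -0.2559  0.5407 -0.0818  0.0043]
[[-0.4, -0.2], [0.7, 0.6], [1.1, -2.0], [1.7, 1.2], [0.5, -3.9], [0.2, -0.8], [-0.1, -2.5], [-0.8, -2.1], [-1.2, 0.8], [0.2, -0.1], [-0.6, 0.6], [0.4, -0.2], [0.8, 0.6], [0.4, -0.9], [0.6, 0.9]]
knob [ 0.44103568 -0.374514    0.14922448]
```

```bash
cat >> h.py <<'E'
def togo(P,yaw_y):
    """tool-axis shift and turn to bring the grasp point to P with tool y at world angle yaw_y"""
    s=env.get_state(); q=s["orientation"]; M=R.from_quat([q[1],q[2],q[3],q[0]]).as_matrix()
    gp=np.array(s["tcp_pos"])-.002*M[:,2]
    d=M.T@(np.array(P)-gp); a=np.arctan2(M[1,1],M[0,1])
    t=(a-yaw_y+np.pi/2)%np.pi-np.pi/2
    print("clock",round(s["clock"],2),"gp",np.round(gp,4),"shift mm",np.round(1000*d,1),"turn",round(t,3),"F",np.round(s["wrist_force"],1),"z",np.round(M[:,2],3),"gap",round(s["finger_gap"],4))
E
python3 -m pendant '[[1,0,0,0,0.171],[1,0,0,0,0.171],[1,0,0,0,0.171],[1,0,0,0,0.171],[1,0,0,0,0.171],[1,0,0,0,0]]' && python3 -m pendant '[[1,-0.046,0.005,0,0],[1,-0.046,0.005,0,0],[1,-0.046,0.005,0,0],[1,-0.046,0.005,0,0],[1,-0.046,0.005,0,0],[1,-0.046,0.005,0,0],[1,-0.046,0.005,0,0],[1,-0.046,0.005,0,0]]' && python3 -c "
from h import *
f=np.load('fit.npy');k=knob(f[:3],f[3],-.05);print(k);togo(k,f[2]+f[3])"
```

```text
clock: 1.65
tcp_pos: [0.2407, 0.5222, 0.2483]
orientation: [0.0, 0.599, 0.801, 0.0]
wrist_force: [-0.1, 0.5, 0.2]
finger_gap: 0.0851
grip_force: 0.0
clock: 2.65
tcp_pos: [0.3826, 0.1788, 0.2485]
orientation: [0.0, 0.598, 0.801, 0.0]
wrist_force: [1.3, -0.1, 0.0]
finger_gap: 0.0856
grip_force: 0.0
[ 0.4415082  -0.37612804  0.1526772 ]
clock 2.65 gp [0.3826 0.1788 0.2505] shift mm [-548.8 -101.2   97.7] turn 0.003 F [ 1.3 -0.1  0. ] z [ 0.001  0.    -1.   ] gap 0.0856
```

```bash
python3 -m pendant '[[1,-0.046,-0.0084,0,0],[1,-0.046,-0.0084,0,0],[1,-0.046,-0.0084,0,0],[1,-0.046,-0.0084,0,0],[1,-0.046,-0.0084,0,0],[1,-0.046,-0.0084,0,0]]' && python3 -m pendant '[[1,-0.046,-0.0084,0,0],[1,-0.046,-0.0084,0,0],[1,-0.046,-0.0084,0,0],[1,-0.046,-0.0084,0,0],[1,-0.046,-0.0084,0,0],[1,-0.046,-0.0084,0,0],[1,0,0,0.03,0],[1,0,0,0,0]]' && python3 -c "
from h import *
f=np.load('fit.npy');k=knob(f[:3],f[3],-.05);print(k);togo(k,f[2]+f[3])
a=env.read_camera('side')[140:290,200:400,::-1]
cv2.imwrite('pics/s1.png',cv2.resize(a,None,fx=4,fy=4,interpolation=cv2.INTER_CUBIC))"
```

```text
clock: 3.4
tcp_pos: [0.4112, -0.1005, 0.2486]
orientation: [0.0, 0.598, 0.801, 0.0]
wrist_force: [0.7, 1.5, 0.3]
finger_gap: 0.0856
grip_force: 0.0
clock: 4.4
tcp_pos: [0.4388, -0.3772, 0.2158]
orientation: [-0.003, 0.599, 0.801, 0.001]
wrist_force: [-0.0, 0.0, -0.3]
finger_gap: 0.0855
grip_force: 0.0
[ 0.4415082  -0.37612804  0.1526772 ]
clock 4.4 gp [ 0.4388 -0.3772  0.2178] shift mm [-0.   3.  65.1] turn 0.001 F [-0.   0.  -0.3] z [-0.003  0.004 -1.   ] gap 0.0855
```

View pics/s1.png

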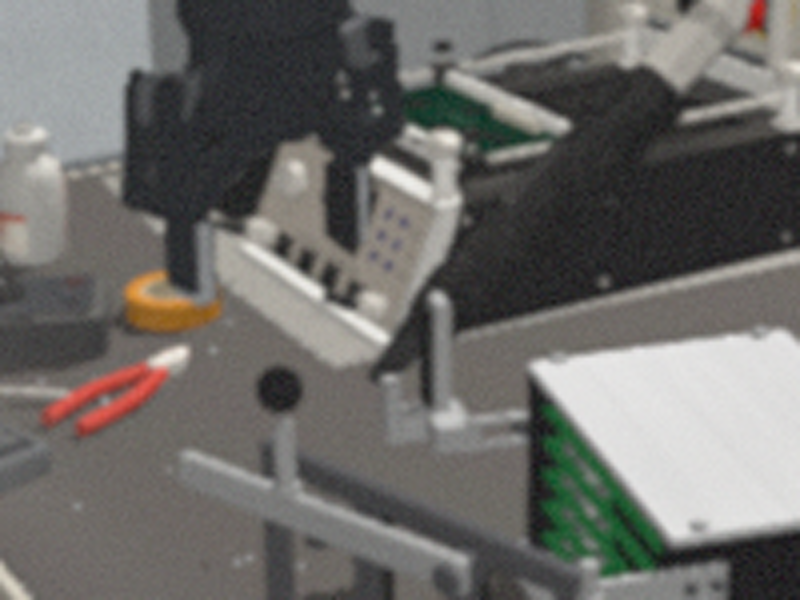

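The fingers straddle the knob (280,388 in the crop), with both well clear of it. I'll descend and close gently.

```bash
python3 -m pendant '[[1,0,0.003,0.022,0],[1,0,0,0.022,0],[1,0,0,0.021,0],[1,0,0,0,0],[-0.2,0,0,0,0],[-0.2,0,0,0,0]]' 25 && python3 -m pendant '[[-1,0,0,0,0],[-1,0,0,0,0],[-1,0,0,0,0],[-1,0,0,0,0],[-1,0,0,0,0]]' 25 && python3 -c "
from h import *
f=np.load('fit.npy');k=knob(f[:3],f[3],-.05);print(k);togo(k,f[2]+f[3])"
```

```text
clock: 5.2
tcp_pos: [0.4436, -0.3776, 0.1549]
orientation: [0.001, 0.6, 0.8, -0.0]
wrist_force: [-0.4, 1.0, 0.5]
finger_gap: 0.052
grip_force: 0.0
clock: 5.82
tcp_pos: [0.4432, -0.3773, 0.1539]
orientation: [0.001, 0.6, 0.8, 0.0]
wrist_force: [-0.1, 0.9, 5.1]
finger_gap: 0.0202
grip_force: 24.4
[ 0.4415082  -0.37612804  0.1526772 ]
clock 5.83 gp [ 0.4432 -0.3773  0.1559] shift mm [ 1.6 -1.3  3.2] turn -0.001 F [-0.1  0.9  5.1] z [ 0.001 -0.001 -1.   ] gap 0.0202
```

The gap is 20 mm on a 22 mm ball, with a 5 N upward reaction, so I'm gripping slightly above centre. I'll regrip lower.

```bash
python3 -m pendant '[[-0.2,0,0,0,0],[-0.2,0.001,0,0.004,0],[-0.2,0,0,0,0],[-1,0,0,0,0],[-1,0,0,0,0],[-1,0,0,0,0],[-1,0,0,0,0]]' 25 && python3 -c "
from h import *
f=np.load('fit.npy');k=knob(f[:3],f[3],-.05);print(k);togo(k,f[2]+f[3])"
```

```text
clock: 6.7
tcp_pos: [0.4425, -0.3759, 0.149]
orientation: [-0.0, 0.6, 0.8, 0.0]
wrist_force: [-1.4, 1.4, -1.2]
finger_gap: 0.0199
grip_force: 24.5
[ 0.4415082  -0.37612804  0.1526772 ]
clock 6.7 gp [ 0.4425 -0.3759  0.151 ] shift mm [ 0.1 -1.  -1.6] turn -0.001 F [-1.4  1.4 -1.2] z [-0.     0.001 -1.   ] gap 0.0199
```

```bash
python3 -m pendant '[[-1,-0.0033,0,-0.006,0],[-1,-0.0037,0,-0.006,0],[-1,-0.004,0,-0.0056,0],[-1,-0.0043,0,-0.0055,0],[-1,0,0,0,0]]' 25 && python3 -c "
from h import *
f=np.load('fit.npy');k=knob(f[:3],f[3],.18);print(k);togo(k,f[2]+f[3])
a=env.read_camera('side')[180:330,220:400,::-1]
cv2.imwrite('pics/s2.png',cv2.resize(a,None,fx=4,fy=4,interpolation=cv2.INTER_CUBIC))"
```

```text
clock: 7.32
tcp_pos: [0.4472, -0.3912, 0.173]
orientation: [0.0, 0.6, 0.8, 0.0]
wrist_force: [-0.3, 1.4, -3.0]
finger_gap: 0.0203
grip_force: 24.7
[ 0.44580855 -0.39081721  0.17582873]
clock 7.33 gp [ 0.4472 -0.3912  0.175 ] shift mm [ 0.7 -1.2 -0.8] turn -0.001 F [-0.3  1.4 -3. ] z [ 0.001 -0.    -1.   ] gap 0.0203
```

View pics/s2.png

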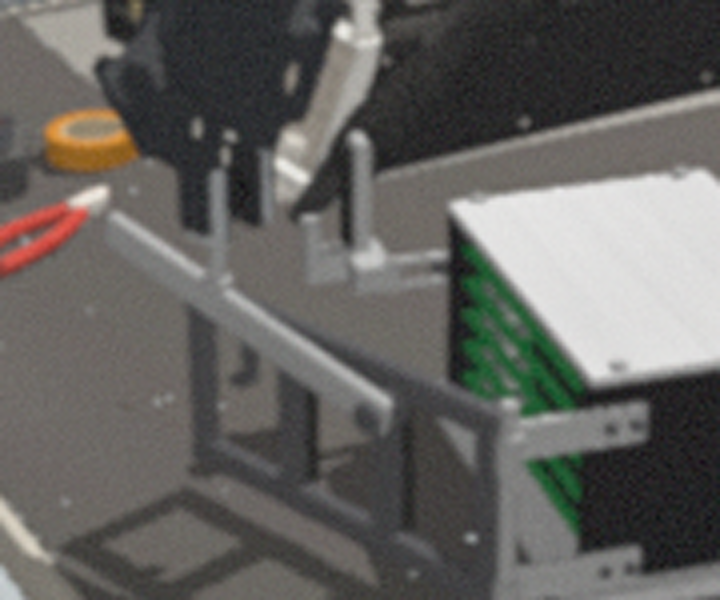

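The bar is clearly raised, its free end (110,215) well above the cheek top (312,215 in the crop, further back). I'll swing the gate in along the arc, turning the tool with it.

```bash
python3 -m pendant '[[-1,0.0007,0.0107,0,0.07],[-1,0.0007,0.0107,0,0.07],[-1,0.0007,0.0107,0,0.07],[-1,0.0007,0.0107,0,0.07],[-1,0.0007,0.0107,0,0.07],[-1,0,0,0,0]]' && python3 -c "
from h import *
f=np.load('fit.npy');k=knob(f[:3],f[3]-.35,.18);print(k,f[3]-.35);togo(k,f[2]+f[3]-.35)
a=env.read_camera('side')[180:300,240:400,::-1];b=env.read_camera('top')[190:310,320:460,::-1]
z=lambda a,s:cv2.resize(a,None,fx=s,fy=s,interpolation=cv2.INTER_CUBIC)
cv2.imwrite('pics/s3.png',np.hstack([z(a,2.6),z(b,2.6)]))"
```

```text
clock: 8.12
tcp_pos: [0.4997, -0.3797, 0.1719]
orientation: [0.0, 0.73, 0.684, 0.0]
wrist_force: [-0.2, -1.2, -4.1]
finger_gap: 0.0199
grip_force: 24.8
[ 0.49800265 -0.37945803  0.17582873] 0.19072267499486506
clock 8.12 gp [ 0.4997 -0.3797  0.1739] shift mm [ 0.1 -1.7 -1.9] turn 0.001 F [-0.2 -1.2 -4.1] z [ 0. -0. -1.] gap 0.0199
```

View pics/s3.png

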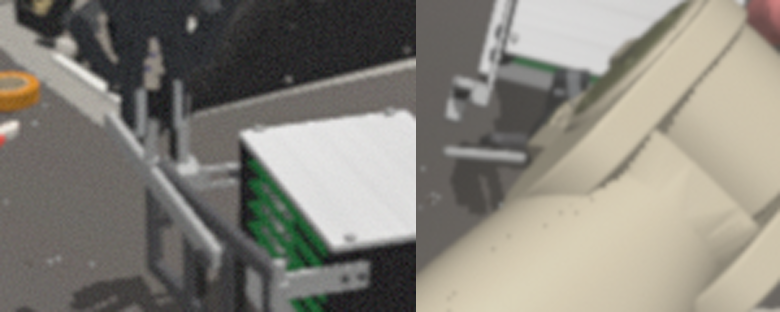

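```bash
python3 -m pendant '[[-1,-0.0006,0,-0.0012,0],[-1,0.0005,0.0077,0,0.05],[-1,0.0005,0.0077,0,0.05],[-1,0,0,0,0]]' && python3 -m pendant '[[-1,0.0003,0.0046,0,0.03],[-1,0,0,0,0]]' && python3 -c "
from h import *
f=np.load('fit.npy');k=knob(f[:3],f[3]-.48,.18);print(k,f[3]-.48);togo(k,f[2]+f[3]-.48)
a=env.read_camera('side')[190:270,250:350,::-1];b=env.read_camera('top')[200:280,320:370,::-1]
z=lambda a,s:cv2.resize(a,None,fx=s,fy=s,interpolation=cv2.INTER_CUBIC)
cv2.imwrite('pics/s4.png',np.hstack([z(a,5),z(b,5)]))"
```

```text
clock: 8.72
tcp_pos: [0.5145, -0.3813, 0.1735]
orientation: [0.0, 0.763, 0.646, -0.0]
wrist_force: [-0.7, -3.2, -5.9]
finger_gap: 0.02
grip_force: 24.9
clock: 8.98
tcp_pos: [0.5191, -0.3817, 0.1734]
orientation: [0.0, 0.773, 0.634, -0.0]
wrist_force: [-0.3, -4.9, -6.4]
finger_gap: 0.0199
grip_force: 24.9
[ 0.51792383 -0.37997028  0.17582873] 0.060722674994865056
clock 8.97 gp [ 0.5191 -0.3817  0.1754] shift mm [ 1.5 -1.5 -0.4] turn -0.001 F [-0.3 -4.9 -6.4] z [-0.    -0.001 -1.   ] gap 0.0199
```

View pics/s4.png

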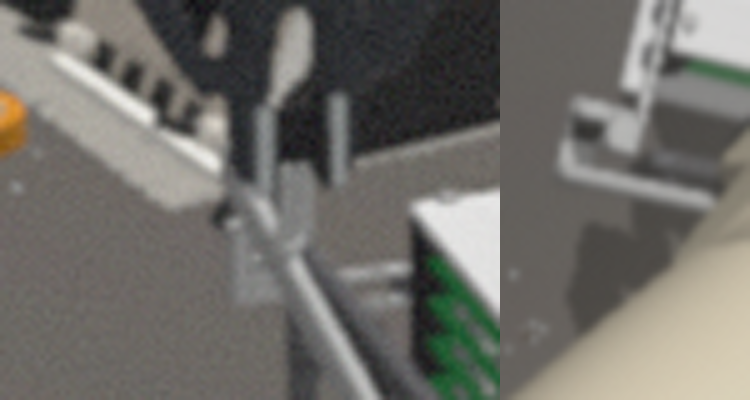

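The bar is now over the cheek (570,165) with the pad just behind it (588,130), about 10 mm of travel left. The force is radial from the pivot, so I'll relax that first and then creep.

```bash
python3 -m pendant '[[-1,-0.0015,0,0.001,0],[-1,0,0,0,0]]' && python3 -m pendant '[[-1,0.0001,0.0015,0,0.01],[-1,0,0,0,0]]' && python3 -c "
from h import *
f=np.load('fit.npy');k=knob(f[:3],f[3]-.49,.18);togo(k,f[2]+f[3]-.49)
s=env.get_state();q=s['orientation'];M=R.from_quat([q[1],q[2],q[3],q[0]]).as_matrix();print('Ftool',M.T@s['wrist_force'])"
```

```text
clock: 9.32
tcp_pos: [0.519, -0.3816, 0.173]
orientation: [-0.0, 0.773, 0.635, 0.001]
wrist_force: [0.0, 3.0, -1.0]
finger_gap: 0.0202
grip_force: 25.2
clock: 9.57
tcp_pos: [0.5207, -0.3819, 0.1731]
orientation: [-0.0, 0.776, 0.631, 0.001]
wrist_force: [0.4, 5.8, 1.9]
finger_gap: 0.02
grip_force: 25.3
clock 9.57 gp [ 0.5207 -0.3819  0.1751] shift mm [ 1.5 -1.6 -0.8] turn -0.0 F [0.4 5.8 1.9] z [ 0.001  0.001 -1.   ] gap 0.02
Ftool [ 5.7995533  -0.81888461 -1.84388619]
```

```bash
cat > ft.py <<'E'
from h import *
s=env.get_state();q=s['orientation'];M=R.from_quat([q[1],q[2],q[3],q[0]]).as_matrix();p=s['tcp_pos']
rk=np.load('fit.npy')[:3]; h=r2w([-.110,-.105,0],rk); d=np.array(p)-h; 
print('  Ftool',np.round(M.T@s['wrist_force'],1),'knob bearing g',round(np.arctan2(d[1],d[0])-np.pi/2-rk[2]-np.arctan(.016/.153),4),'z',round(p[2]+.002,4))
E
P='python3 -m pendant'
python3 -m pendant '[[-1,0.0008,0,-0.0008,0],[-1,0,0,0,0]]' >/dev/null; python3 ft.py; python3 -m pendant '[[-1,0,0.0015,0,0.01],[-1,0,0,0,0]]' >/dev/null; python3 ft.py
```

```text
Ftool [2.2 0.4 0.6] knob bearing g 0.042 z 0.1754
  Ftool [3.4 0.5 0.4] knob bearing g 0.0323 z 0.1754
```

```bash
python3 -m pendant '[[-1,-0.0002,0.001,0,0.0065],[-1,0,0,0,0]]' >/dev/null; python3 ft.py; python3 -m pendant '[[-1,-0.0002,0.001,0,0.0065],[-1,0,0,0,0]]' >/dev/null; python3 ft.py
```

```text
Ftool [ 4.   0.1 -1.2] knob bearing g 0.0258 z 0.1754
  Ftool [ 4.8 -0.7 -1.8] knob bearing g 0.019 z 0.1756
```

```bash
python3 -m pendant '[[-1,0,0.001,0,0.0065],[-1,0,0,0,0]]' >/dev/null; python3 ft.py
```

```text
Ftool [ 5.5 -0.2 -2.2] knob bearing g 0.0122 z 0.1756
```

```bash
python3 -m pendant '[[-1,0.0009,0.0,-0.0008,0],[-1,0,0,0,0]]' >/dev/null; python3 ft.py; python3 -m pendant '[[-1,0.0001,0.001,0,0.0065],[-1,0,0,0,0]]' >/dev/null; python3 ft.py
```

```text
Ftool [ 1.6 -0.1  1.7] knob bearing g 0.0127 z 0.176
  Ftool [-0.3  0.9  3.5] knob bearing g 0.0066 z 0.1759
```

```bash
python3 -m pendant '[[-1,0.0001,0.001,0,0.0065],[-1,0,0,0,0]]' >/dev/null; python3 ft.py
```

```text
Ftool [-1.7  0.3  4.5] knob bearing g -0.0002 z 0.1759
```

```bash
python3 -m pendant '[[-1,0.0001,0.001,0,0.0065],[-1,0,0,0,0]]' >/dev/null; python3 ft.py
```

```text
Ftool [-2.4  0.9  6.4] knob bearing g -0.0069 z 0.1759
```

```bash
python3 -m pendant '[[-1,-0.0004,0.001,0.0006,0.0065],[-1,0,0,0,0]]' >/dev/null; python3 ft.py
```

```text
Ftool [-0.7 -1.9  4. ] knob bearing g -0.0115 z 0.1757
```

```bash
python3 -m pendant '[[-1,0,0.001,0,0.0065],[-1,0,0,0,0]]' >/dev/null; python3 ft.py
```

```text
Ftool [-0.6 -4.5  0.3] knob bearing g -0.0141 z 0.1756
```

```bash
python3 -m pendant '[[-1,0,0.0008,0,0.005],[-1,0,0,0,0]]' >/dev/null; python3 ft.py
```

```text
Ftool [-1.4 -6.9  1.4] knob bearing g -0.0155 z 0.1756
```

Contact with the pad: the closing force climbs steadily (1.9, 4.5, 6.9 N at the knob, about 5 N at the bar) while travel stalls. This is where the bar should meet the pad. I'll ease off to a bare touch, then lower the bar along its arc.

```bash
python3 -m pendant '[[-1,0,-0.0015,0,-0.006],[-1,0,0,0,0]]' >/dev/null; python3 ft.py;python3 -m pendant '[[-1,0.003,0,0.0044,0],[-1,0,0,0,0]]' >/dev/null; python3 ft.py
```

```text
Ftool [ 0.2 -4.7  2.7] knob bearing g -0.0133 z 0.1756
  Ftool [ 2.1 -5.3 -0.1] knob bearing g -0.016 z 0.1712
```

```bash
python3 -m pendant '[[-1,0.0031,0,0.0043,0],[-1,0,0,0,0]]' >/dev/null; python3 ft.py
```

```text
Ftool [ 1.4 -5.5 -0.4] knob bearing g -0.0181 z 0.167
```

```bash
python3 -m pendant '[[-1,0,-0.001,0,0],[-1,0,0,0,0]]' >/dev/null; python3 ft.py
```

```text
Ftool [ 3.7 -0.4 -0.4] knob bearing g -0.0161 z 0.1671
```

```bash
python3 -m pendant '[[-1,0.0015,-0.0003,0.0021,0],[-1,0,0,0,0]]' >/dev/null; python3 ft.py
```

```text
Ftool [ 4.7 -0.8 -0.9] knob bearing g -0.0161 z 0.165
```

```bash
python3 -m pendant '[[-1,0.0024,0,0.0018,0],[-1,0,0,0,0]]' >/dev/null; python3 ft.py
```

```text
Ftool [ 0.9 -0.1  0.2] knob bearing g -0.0162 z 0.1628
```

```bash
python3 -m pendant '[[-1,0.0016,0,0.0021,0],[-1,0,0,0,0]]' >/dev/null; python3 ft.py
```

```text
Ftool [-0.3  0.8  1.6] knob bearing g -0.015 z 0.1605
```

```bash
python3 -c "
from h import *
a=env.read_camera('side')[190:270,250:350,::-1];b=env.read_camera('top')[200:280,320:370,::-1]
z=lambda a,s:cv2.resize(a,None,fx=s,fy=s,interpolation=cv2.INTER_CUBIC)
cv2.imwrite('pics/s5.png',np.hstack([z(a,5),z(b,5)]))"
```

```text
(no output)
```

View pics/s5.png

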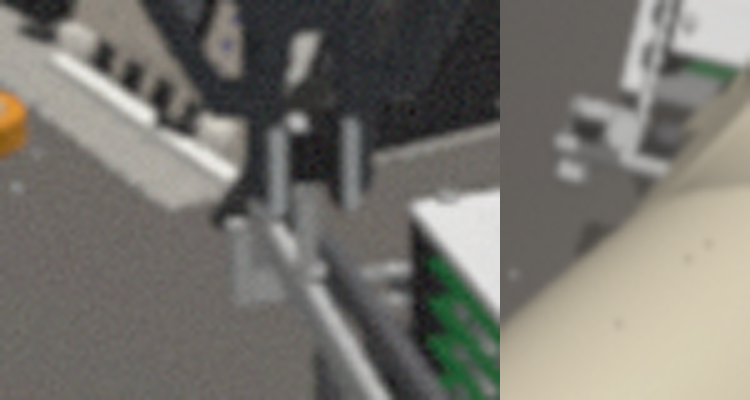

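In the top view the bar lies behind the cheek (572,172) and in front of the pad (585,130), so it's entering the notch. I'll lower it the rest of the way.

```bash
python3 -m pendant '[[-1,0.0014,0,0.0022,0],[-1,0,0,0,0]]' >/dev/null; python3 ft.py
```

```text
Ftool [-2.   0.8  3.4] knob bearing g -0.0148 z 0.1583
```

```bash
python3 -m pendant '[[-1,0.0012,0,0.0022,0],[-1,0,0,0,0]]' >/dev/null; python3 ft.py
```

```text
Ftool [-4.   1.3  2.4] knob bearing g -0.0162 z 0.1567
```

The bar is about level on the notch floor. I'll open partway and lift straight off.

```bash
python3 -m pendant '[[-0.1,0,0,0,0],[-0.1,0,0,0,0],[-0.1,0,0,0,0],[-0.1,0,0,0,0]]' && python3 -m pendant '[[-0.1,0,0,-0.01,0],[-0.1,0,0,-0.02,0],[-0.1,0,0,-0.03,0],[-0.1,0,0,-0.03,0],[-0.1,0,0,-0.03,0],[-0.1,0,0,0,0]]'
```

```text
clock: 15.42
tcp_pos: [0.5317, -0.3694, 0.1545]
orientation: [-0.0, 0.795, 0.607, 0.0]
wrist_force: [-0.6, 0.2, -0.0]
finger_gap: 0.0382
grip_force: 0.0
clock: 16.18
tcp_pos: [0.5327, -0.3706, 0.2783]
orientation: [0.003, 0.795, 0.607, 0.001]
wrist_force: [0.2, -0.0, 0.3]
finger_gap: 0.0382
grip_force: 0.0
```

```bash
python3 -m pendant '[[-0.1,0.04,0,0,0],[-0.1,0.05,0,0,0],[-0.1,0.05,0,0,0],[-0.1,0.05,0,0,0],[-0.1,0.05,0,0,0],[-0.1,0.05,0,0,0],[-0.1,0,0,0,0]]'; python3 -c "
from h import *
a=env.read_camera('side')[205:305,260:360,::-1];b=env.read_camera('top')[200:300,320:420,::-1]
z=lambda a,s:cv2.resize(a,None,fx=s,fy=s,interpolation=cv2.INTER_CUBIC)
cv2.imwrite('pics/s6.png',np.hstack([z(a,4),z(b,4)]))"
```

```text
clock: 17.05
tcp_pos: [0.6083, -0.0863, 0.2737]
orientation: [-0.001, 0.793, 0.609, -0.0]
wrist_force: [-0.5, -0.6, -0.8]
finger_gap: 0.0382
grip_force: 0.0
```

View pics/s6.png

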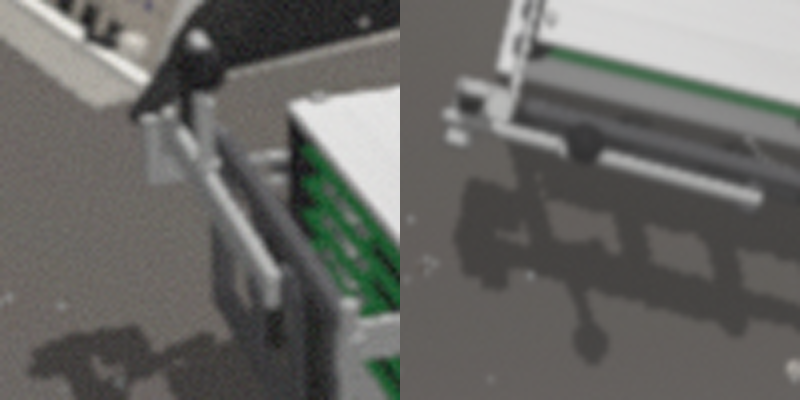

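The gate is closed. In the top view the bar end lies behind the cheek (457,135) and against the pad (470,100), and the gripper is clear. I'll check the bar angle numerically.

```bash
python3 -c "
from h import *
rk=np.load('fit.npy')[:3]
f=least_squares(lambda v:np.r_[proj('side',knob(rk,*v))-[310,221.2],proj('top',knob(rk,*v))-[365.7,235.7]],[0,0])
print(f.x,f.fun)
for l in (0,.05,.11): print(l,proj('side',knob(rk,-.015,l)))"
```

```text
[-0.0102606  -0.00858639] [0.8877313  0.46269352 0.20169759 0.8912435 ]
0 [311.34180071 221.26700505]
0.05 [311.76946942 219.39144279]
0.11 [312.33766719 217.28956332]
```

The bar angle reads about 0 (level on the notch floor) and the gate about -0.01, so the latch is home.

```bash
python3 -c "
from h import *
print(env.hand_in())"
```

```text
the job is handed in; nothing more can be done
None
```

The gate is shut and latched: the bar was eased back from light contact with the stop pad (about 5 N), lowered level into the notch and released, the arm is clear, and the job is handed in.

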